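# Zero the gauge head and hold it against the sprung stop for bolting

### The job

Pick up the blue gauge head and zero it by pressing the red tip of its stylus down on the low blue touch setter until the cap visibly gives, then likewise on the tall yellow one. Then stand the head flat on the aluminium base plate, its plain front end square to the brass sprung stop and centred on it, and push it against the stop until the tip of the pointer sits in the green band, never going into the red; keep gripping and pushing steadily there, because the program finishes while you hold it for a colleague who will bolt it down. Leave the other things on the bench alone.

Things in the scene. Friction and masses are not known exactly. Their poses are not given: they have to be found in the camera images.
- head: Loose gauge head, 0.35 kg, upright on a 4 mm rubber pad. Blue foot 60 (x) by 56 (y) by 34 mm; on its middle an aluminium plate, 14 mm thick in x, 44 wide, up to 87 mm: grip across the 14 mm. A bar (12 wide, z 24 to 34 mm) reaches back to x = -76 mm and carries the stylus, pointing down. Origin: centre of the underside; +x: plain front face, to go against the stop; z up.
- stylus_tip (a point): Lowest point of the stylus' red ball tip (6 mm ball): at x = -70, y = 0, z = 5 mm in the head's frame, so 40 mm behind the foot's rear face and 5 mm above the level of the foot's underside.
- head_front (a point): Centre of the head's front face, at x = +30, z = 15 mm in the head's frame.
- head_grip (a point): Middle of the good grip region of the head's upright plate, on the head's axis 68 mm above its underside (plate top at 87 mm).
- cap_low_top (a point): Centre of the top of the low touch setter's blue cap, 24 mm across, 50 mm above the bench; the cap sits on a fixed steel post 28 mm across with a foot disc 48 mm across.
- cap_tall_top (a point): Centre of the top of the tall touch setter's yellow cap, 24 mm across, 80 mm above the bench; same post and foot. The two setters stand to the left, about 85 to 150 mm apart, either one nearer the base plate.
- cap_low (a joint): How far the blue cap is pressed down, m: 0 up, 0.007 bottomed; starts to move at 0.7 N and takes 0.35 N per mm more. It counts as having given at 2 mm or more.
- cap_tall (a joint): The same for the yellow cap.
- bed: Fixed aluminium base plate 300 (x) by 130 (y) by 20 mm. Origin: centre of its underside; its top is 20 mm above. +x runs along its length towards the stop. At its +x end a dark steel housing (x 88 to 148 mm, 76 wide, top at 54 mm) guides the sprung stop and carries the colour scale.
- stop_face (a point): Centre of the brass stop plate's working face (64 mm wide in y, from 22 to 52 mm above the bed's underside), which looks to the bed's -x. At rest it is at x = 30 mm, y = 0, 35 mm above the underside, in the bed's frame; it moves to +x as it is pushed.
- stop (a joint): How far the stop is pushed back along the bed's +x, m: 0 at rest, 0.045 bottomed. Spring of 400 N/m without preload: 0.018 is 7.2 N, 0.032 is 12.8 N. The tip of the black pointer fixed to the stop is over the green band from 0.018 to 0.032 and over the red from 0.038 on.
- lens_barrel: Bystander: black lens barrel standing upright, 54 mm across, 62 mm high; origin at its underside.
- mirror_mount: Bystander: black mirror mount, 50 by 50 mm foot, 60 mm high; origin at its underside.
- driver: Bystander: screwdriver lying on the bench.
- solvent: Bystander: amber bottle, 56 mm across, 130 mm high; origin at its underside.
- post_cup: Bystander: open aluminium cup, 64 mm across, 70 mm high; origin at its underside.
Not all that is in view belongs to the job. What is meant by the head is not pink or turquoise, and is the larger of those in its own colour.

How it is judged:
By the outcome, as a careful person would: the job done as asked, in the order asked, and still so for the second after the job is handed in, while the arm keeps its last pose, push and grip.
It also fails if it takes over 58 s, if anything falls off the work surface, if the arm or the gripper's body presses on something with over 40 N, if the wrist force passes 120 N, or if a joint passes its speed limit or range.

### The arm

A 6-joint arm with a two-finger parallel gripper is mounted at the origin on the work surface. World frame = base frame: x ahead of the robot, y to its left, z up, the work surface at z = 0. Lengths are in m, angles in rad, forces in N, time in s.
With the tool pointing down it reaches from about 0.35 to 0.875 m from the base axis. Payload 4.2 kg.
Tool frame: the origin (TCP) lies on the mounting face of the last link; the fingertips stand 182 mm ahead of it and the grasp point (between the pads) lies 164 mm ahead of it (bot.grasp_offset is the z of the grasp point in the tool frame, in m); z points along the fingers, y is the direction in which the jaws open and shut (so a half turn about z gives the same grasp; the last joint's range is limited). The gripper opens to 87 mm and grips with 3 to 60 N. Pads are 19 mm wide; open, the fingers measure 117 mm over their backs; the gripper's body (75 mm by 190 mm) begins 51 mm behind the grasp point.
Start: joints at [-1.042, 0.385, 0.008, 0, -1.194, -0.259], TCP at [0.167, -0.602, 0.405] pointing down, gripper open.
Joint ranges: [-3.14, 3.14], [-1.21, 2.06], [-1.07, 1.41], [-3.16, 2.05], [-2.99, -0.16], [-3.1, 3.1]. Speed limits (rad/s): [2.79, 2.79, 3.14, 3.14, 3.14, 3.14].

### API

Orientations are given as a unit quaternion [x, y, z, w].
In Python, from plant import bot gives the robot as it stands. The module is installed in compiled form; this text tells all that it offers.
- The arm moves only by the tool step_arm, never from a script. Its argument "commands" is a list of rows, each a list of 4 numbers: the shift along the tool's x, y, z in cm, then the turn about the tool's z in degrees. In form: [[dx, dy, dz, turn], ...]. A call has 1 to 12 rows; each row is the pose to reach, as a shift and turn from the pose commanded when the call began, along the tool's axes at that moment; what a row does not reach only later rows make up. A row lasts 1/12 s, in which the tool goes at most 41.7 mm and 7.16 degrees, less where a joint would pass 70% of its speed; a pose out of reach is approached as far as the arm can. A call with a gripper value outside its range is refused whole. "grip" is the opening, from -1 (shut) to 1 (fully open), so that 0 is half open, set as the call begins (left out, the last holds). The fingers move at their own pace and stop on an object; "force" is the grip in N (left out, the last holds). Time passes only in rows, so rows that repeat a pose let the fingers close. It gives the time, the measured TCP pose, the force and the opening at its end, in the units of the state.
- bot.read_state(): the state, without advancing time (a new reading comes with each control period).
- bot.read_camera(name): name is "scene" or "side" or "wrist"; returns the picture (480x640x3 uint8, red, green, blue); there is no depth.
- bot.get_calibration(name): a dict with "camera_matrix" (3x3 intrinsics, pixels), "D" ([k1, k2, p1, p2, k3] as OpenCV has them; the pictures are not rectified), "T" (4x4, takes a point from camera to world coordinates); the wrist camera has in their place "hand_eye" (4x4, takes a point from camera to tool coordinates, whose origin is the TCP and whose axes are the flange's). Camera axes: x right, y down, z forward; pixel columns grow to the right and rows downward; lengths in m; the calibration is good to about 2 mm. A picture is of the moment at which its call begins: read the wrist's pose just before it. get_calibration takes no time and is no camera call.
- bot.sign_off(): hands the job in, once; it reports no verdict.
The state is a dict: "clock": time; "joint_positions": joint angles; "qvel": joint speeds; "tau": joint torques, N m; "tcp_pos": TCP position; "orientation": TCP orientation; "wrist_force": force on the tool from outside, world axes, zero at the start; "ft_torque": the same for the moment, N m; "finger_gap": opening from 0.0 (shut) to 1.0 (fully open).
Only numpy, scipy, OpenCV 4.12 (cv2) and the standard library are available. Lean on these libraries where they do the work, as an engineer would, in place of code of your own. Each camera call takes 0.05 s, during which the arm holds its last target. There are 200 camera calls.

## Working session

There is one attempt and no reset: what is moved stays moved. The work goes in short steps, Python scripts to look and compute and a tool call to move; the robot and the scene stay as the last step left them, time stands still between calls to the robot, and variables do not carry over. Pictures are saved under pics/ and viewed, about 8 in all and at most 12, crops included, and the job is handed in when it is done.

Besides the shell and the picture viewer there is one more tool, called after "Emit:" by a JSON object that holds its "op" and its "data". step_arm: Moves the arm, as the interface text tells. Its arguments: {"type":"object","properties":{"commands":{"type":"array","items":{"type":"array","items":{"type":"number"}}},"grip":{"type":"number"},"force":{"type":"number"}},"required":["commands"]}

```bash
mkdir -p pics; cat > h.py <<'E'
import numpy as np, cv2
from plant import bot
from scipy.spatial.transform import Rotation as R
def snap(n,f):
    im=bot.read_camera(n); cv2.imwrite(f'pics/{f}.png',im[...,::-1]); return im
def cam(n,st=None):
    c=bot.get_calibration(n); K=np.array(c["camera_matrix"]);D=np.array(c["D"],float)
    if "T" in c: T=np.array(c["T"])
    else:
        st=st or bot.read_state(); W=np.eye(4);W[:3,:3]=R.from_quat(st["orientation"]).as_matrix();W[:3,3]=st["tcp_pos"];T=W@np.array(c["hand_eye"])
    return K,D,T
def ray(C,uv,z):
    K,D,T=C; p=cv2.undistortPoints(np.array([[uv]],float),K,D)[0,0]
    d=T[:3,:3]@np.array([p[0],p[1],1]); o=T[:3,3]; return o+d*(z-o[2])/d[2]
def proj(C,P):
    K,D,T=C; Ti=np.linalg.inv(T)
    return cv2.projectPoints(np.atleast_2d(np.array(P,float)),cv2.Rodrigues(Ti[:3,:3])[0],Ti[:3,3],K,D)[0][:,0]
E
python3 - <<'E'
from h import *
for n in("scene","side"):
    snap(n,n+"0"); print(n,cam(n)[2].round(3).tolist(),cam(n)[0].round(0).tolist())
s=bot.read_state();print(s["clock"],s["tcp_pos"],s["orientation"],s["finger_gap"])
print(np.array(bot.get_calibration("wrist")["hand_eye"]).round(3).tolist())
E
```

```text
scene [[-0.591, 0.615, -0.523, 1.199], [0.807, 0.46, -0.37, 0.361], [0.013, -0.641, -0.768, 1.054], [0.0, 0.0, 0.0, 1.0]] [[528.0, 0.0, 311.0], [0.0, 528.0, 237.0], [0.0, 0.0, 1.0]]
side [[0.897, -0.319, 0.305, 0.136], [-0.441, -0.638, 0.631, -0.862], [-0.006, -0.701, -0.713, 0.964], [0.0, 0.0, 0.0, 1.0]] [[479.0, 0.0, 326.0], [0.0, 479.0, 241.0], [0.0, 0.0, 1.0]]
0.1 [ 0.16656513 -0.60221594  0.40376755] [-1.34401453e-01  9.90926487e-01  9.55138098e-04 -1.86607160e-04] 0.9994602145654286
[[-0.0, -0.954, -0.299, 0.083], [1.0, -0.0, 0.0, 0.001], [-0.001, -0.299, 0.954, 0.02], [0.0, 0.0, 0.0, 1.0]]
```

View pics/scene0.png

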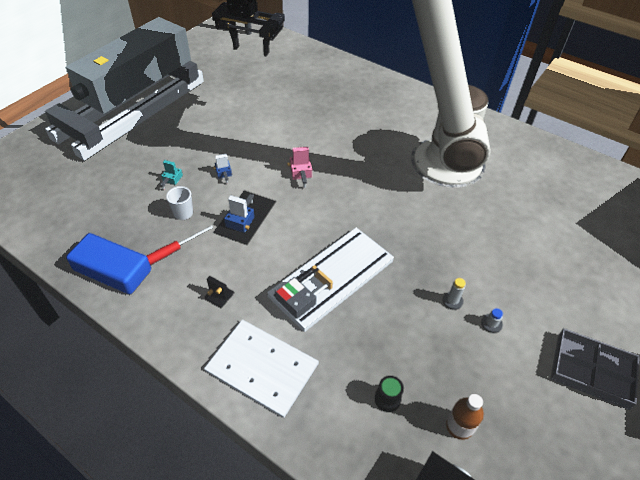

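View pics/side0.png

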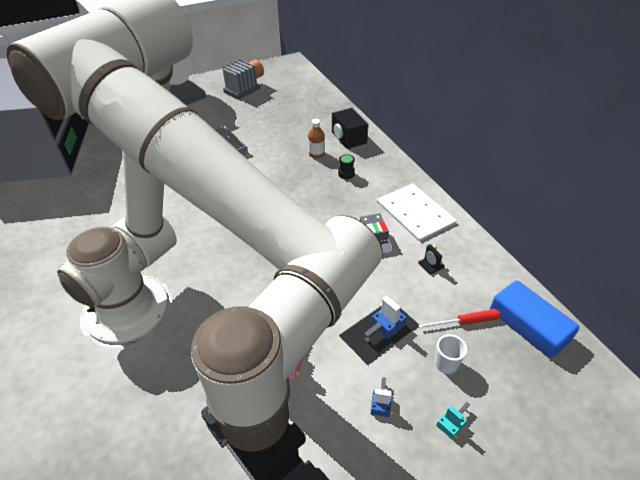

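Head candidates in the scene view are blue on the black pad (238,212), small blue (223,167), pink (301,165) and turquoise (171,173). The larger blue one on the pad fits. I'll confirm it in an enlarged crop.

```bash
python3 - <<'E'
import cv2,numpy as np
a=cv2.imread('pics/scene0.png');b=cv2.imread('pics/side0.png')
f=lambda i,x,y,w,h,s:cv2.resize(i[y:y+h,x:x+w],None,fx=s,fy=s,interpolation=cv2.INTER_CUBIC)
t=np.hstack([f(a,200,145,80,60*5//5+40,5)[:, :400],f(b,340,285,80,100,5)])
cv2.imwrite('pics/c1.png',t)
l=f(a,260,220,140,115,5); r=f(a,430,265,80,75,5)
cv2.imwrite('pics/c2.png',f(a,260,220,140,115,5))
cv2.imwrite('pics/c3.png',f(a,430,265,80,75,8))
E
```

```text
(no output)
```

View pics/c1.png

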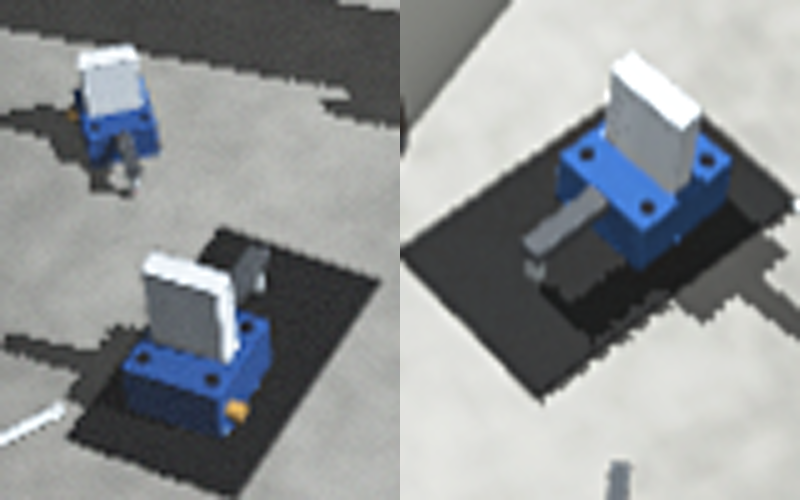

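View pics/c2.png

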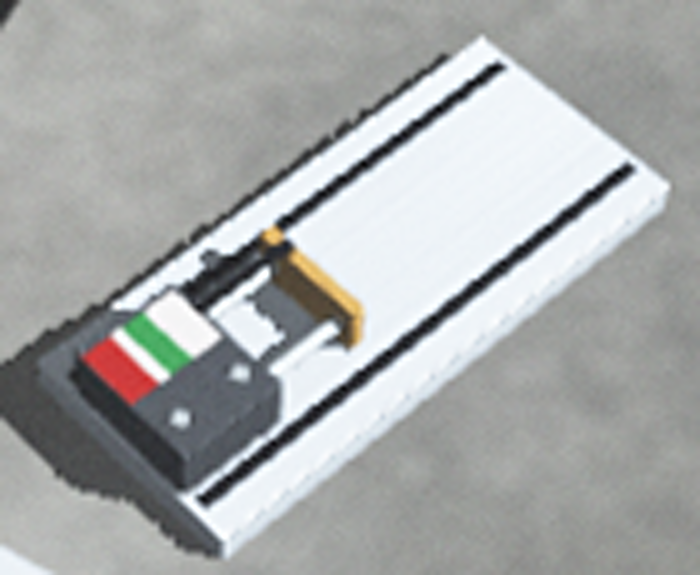

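View pics/c3.png

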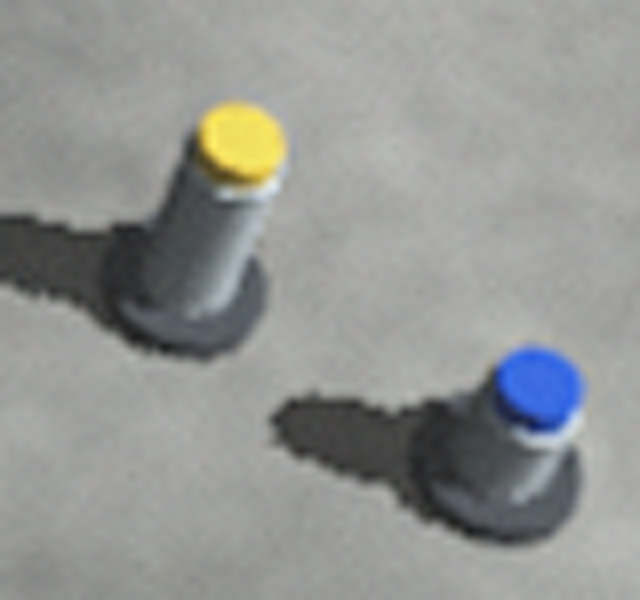

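The crop confirms it: the head on the pad is the larger blue one, foot near scene (240,222), bar pointing to the back right of that view. The setter caps are at scene (460,283) yellow and (497.5,313.5) blue. The bed's stop end is at lower left. Next I'll solve for the poses.

```bash
cat > fit.py <<'E'
from h import *
from scipy.optimize import least_squares
S,Q=cam("scene"),cam("side")
def fit(obs,x0,z0):
    def W(p,P): c,s=np.cos(p[2]),np.sin(p[2]); return [p[0]+c*P[0]-s*P[1],p[1]+s*P[0]+c*P[1],z0+P[2]]
    f=lambda p:np.concatenate([proj(C,W(p,P))[0]-uv for C,P,uv in obs])
    r=least_squares(f,x0,loss='soft_l1'); return r.x,r.fun.reshape(-1,2).round(1).tolist()
E
python3 - <<'E'
from fit import *
c=lambda x,y,ox,oy,s:np.array([ox+x/s,oy+y/s])
a=lambda x,y:c(x,y,200,145,5); b=lambda x,y:c(x-400,y,340,285,5); d=lambda x,y:c(x,y,260,220,5)
m=.001
hd=[(S,(.03,-.028,.034),a(126,372)),(S,(.03,.028,.034),a(224,400)),(S,(-.03,.028,.034),a(269,320)),
(Q,(-.03,.028,.034),b(561,152)),(Q,(-.03,-.028,.034),b(640,230)),(Q,(.03,-.028,.034),b(731,158))]
g=ray(S,a(190,300),.06); print("guess",g)
for y in(0,1.57,3.14,-1.57):
    x,r=fit(hd,[g[0],g[1],y],.004); print("head",x,np.abs(r).max(),r)
bd=[(S,(-.15,-.065,.02),d(482,37)),(S,(-.15,.065,.02),d(668,187)),(S,(.15,.065,.02),d(226,543)),(S,(.03,-.032,.052),d(290,245)),(S,(.03,.032,.052),d(363,309))]
g=ray(S,d(350,300),.02)
for y in(0,1.57,3.14,-1.57):
    x,r=fit(bd,[g[0],g[1],y],0); print("bed",x,np.abs(r).max(),r)
print("Y",ray(S,(460.4,282.8),.08),"B",ray(S,(497.5,313.5),.05))
E
```

```text
guess [ 0.54849822 -0.33335713  0.06      ]
head [ 0.55479576 -0.32741244  0.28015773] 1.4 [[-1.2, -1.0], [-0.9, -0.8], [-0.3, -0.9], [-1.4, -0.5], [0.4, -1.3], [-0.5, -1.4]]
head [ 0.55479576 -0.32741244  0.28015772] 1.4 [[-1.2, -1.0], [-0.9, -0.8], [-0.3, -0.9], [-1.4, -0.5], [0.4, -1.3], [-0.5, -1.4]]
head [ 0.5373298  -0.32669262  3.00590981] 40.8 [[34.1, -10.5], [0.3, -26.9], [-26.0, 0.9], [26.2, 8.2], [0.7, -25.9], [-40.8, -5.0]]
head [ 0.55479576 -0.32741244  0.28015774] 1.4 [[-1.2, -1.0], [-0.9, -0.8], [-0.3, -0.9], [-1.4, -0.5], [0.4, -1.3], [-0.5, -1.4]]
bed [ 0.55919104 -0.02694904 -0.1879721 ] 3.4 [[-0.1, 0.5], [0.5, -0.2], [-0.1, 0.6], [-3.3, -3.4], [1.1, 0.2]]
bed [ 0.55919104 -0.02694904 -0.18797211] 3.4 [[-0.1, 0.5], [0.5, -0.2], [-0.1, 0.6], [-3.3, -3.4], [1.1, 0.2]]
bed [ 0.55919104 -0.02694904  6.0952132 ] 3.4 [[-0.1, 0.5], [0.5, -0.2], [-0.1, 0.6], [-3.3, -3.4], [1.1, 0.2]]
bed [ 0.55919104 -0.02694904 -0.1879721 ] 3.4 [[-0.1, 0.5], [0.5, -0.2], [-0.1, 0.6], [-3.3, -3.4], [1.1, 0.2]]
Y [0.44249202 0.23927568 0.08      ] B [0.44550598 0.33901475 0.05      ]
```

```bash
cat >> h.py <<'E'
def go(x,y,z,yang):  # target TCP, world angle (rad) of tool y -> row in cm, deg
    s=bot.read_state(); M=R.from_quat(s["orientation"]).as_matrix()
    d=M.T@(np.array([x,y,z])-s["tcp_pos"])*100
    t=-np.degrees((yang-np.arctan2(M[1,1],M[0,1])+np.pi)%(2*np.pi)-np.pi)
    print("row",d.round(2),t.round(2),"clk",round(s["clock"],2),"tcp",np.round(s["tcp_pos"],4),"j",np.round(s["joint_positions"],2),"F",np.round(s["wrist_force"],2),"T",np.round(s["ft_torque"],2),"gap",round(s["finger_gap"],3),"tilt",M[:2,2].round(4))
E
python3 -c "
from h import *
go(.555,-.327,.40,.280+np.pi)"
```

```text
row [-44.77  16.18   0.4 ] -90.59 clk 0.1 tcp [ 0.1666 -0.6022  0.4038] j [-1.04  0.39  0.01 -0.   -1.19 -0.26] F [-0.42 -0.03 -0.02] T [-0.04 -0.01  0.02] gap 0.999 tilt [-0.0006  0.0018]
```

Emit:
{"op": "step_arm", "data": {"commands": [[-44.8, 16.2, 0.4, -90.6], [-44.8, 16.2, 0.4, -90.6], [-44.8, 16.2, 0.4, -90.6], [-44.8, 16.2, 0.4, -90.6], [-44.8, 16.2, 0.4, -90.6], [-44.8, 16.2, 0.4, -90.6], [-44.8, 16.2, 0.4, -90.6], [-44.8, 16.2, 0.4, -90.6], [-44.8, 16.2, 0.4, -90.6], [-44.8, 16.2, 0.4, -90.6], [-44.8, 16.2, 0.4, -90.6], [-44.8, 16.2, 0.4, -90.6]], "grip": 1}}

```text
clock: 1.1
tcp_pos: [0.5586, -0.3237, 0.3997]
orientation: [0.777, -0.63, -0.0, -0.0]
wrist_force: [0.8, -1.0, 0.3]
finger_gap: 0.998
```

Emit:
{"op": "step_arm", "data": {"commands": [[0, 0, 0, -4.7], [0, 0, 0, -4.7], [0, 0, 0, -4.7]]}}

```text
clock: 1.35
tcp_pos: [0.5553, -0.3266, 0.4001]
orientation: [0.799, -0.602, -0.001, 0.0]
wrist_force: [-0.9, -0.0, 0.6]
finger_gap: 0.999
```

```bash
python3 - <<'E'
from h import *
go(.555,-.327,.40,.280+np.pi)
s=bot.read_state(); im=snap("wrist","w1"); C=cam("wrist",s)
c,n=np.cos(.28),np.sin(.28)
for P in [(.03,.028,.034),(.03,-.028,.034),(-.03,.028,.034),(-.03,-.028,.034),(.007,.022,.087),(.007,-.022,.087),(-.007,.022,.087),(-.007,-.022,.087)]:
    u=proj(C,[.5548+c*P[0]-n*P[1],-.3274+n*P[0]+c*P[1],.004+P[2]])[0]; print(P,u.round(1)); cv2.circle(im,tuple(u.astype(int)),3,(255,0,0),1)
cv2.imwrite("pics/w1o.png",im[...,::-1])
b=snap("scene","s2");snap("side","d2")
E
```

```text
row [0.03 0.04 0.01] -0.05 clk 1.35 tcp [ 0.5553 -0.3266  0.4001] j [-0.28  0.42  0.05 -0.   -1.2   0.56] F [-0.88 -0.05  0.56] T [ 0.02  0.09 -0.02] gap 0.999 tilt [-0.0013  0.0005]
(0.03, 0.028, 0.034) [288.  242.9]
(0.03, -0.028, 0.034) [286.5 187.6]
(-0.03, 0.028, 0.034) [347.4 242.8]
(-0.03, -0.028, 0.034) [348.8 187.5]
(0.007, 0.022, 0.087) [309.7 254.9]
(0.007, -0.022, 0.087) [309.3 204.7]
(-0.007, 0.022, 0.087) [325.9 254.9]
(-0.007, -0.022, 0.087) [326.2 204.7]
```

View pics/w1o.png

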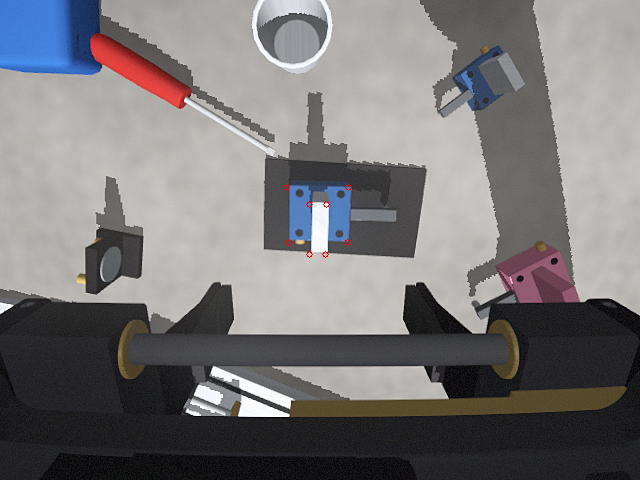

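The wrist overlay agrees with the fit to about 2 mm: the foot spans columns 289–351 and the plate sits at (320,228). The head lies about 1.8 mm further towards its -x than fitted, so I correct for that and descend.

```bash
python3 -c "
from h import *
go(.5533,-.3285,.236,.280+np.pi)"
```

```text
row [ 0.07  0.15 16.48] -0.09 clk 1.5 tcp [ 0.5545 -0.3274  0.4008] j [-0.28  0.42  0.05 -0.   -1.2   0.56] F [ 0.24 -0.22 -0.04] T [0.02 0.16 0.03] gap 1.0 tilt [-0.0002  0.0001]
```

Emit:
{"op": "step_arm", "data": {"commands": [[0.1, 0.15, 4, 0], [0.1, 0.15, 8, 0], [0.1, 0.15, 11, 0], [0.1, 0.15, 13.5, 0], [0.1, 0.15, 15.5, 0], [0.1, 0.15, 16.4, 0], [0.1, 0.15, 16.4, 0]]}}

```text
clock: 2.08
tcp_pos: [0.5529, -0.3285, 0.2344]
orientation: [0.799, -0.602, -0.002, 0.001]
wrist_force: [-1.1, -0.6, 0.8]
finger_gap: 0.996
```

Emit:
{"op": "step_arm", "data": {"commands": [[0, 0, 0, 0], [0, 0, 0, 0], [0, 0, 0, 0], [0, 0, 0, 0], [0, 0, 0, 0], [0, 0, 0, 0], [0, 0, 0, 0], [0, 0, 0, 0]], "grip": -1, "force": 50}}

```text
clock: 2.75
tcp_pos: [0.5541, -0.3282, 0.2369]
orientation: [0.799, -0.601, 0.0, -0.0]
wrist_force: [-0.4, 0.2, -0.6]
finger_gap: 0.476
```

Emit:
{"op": "step_arm", "data": {"commands": [[0, 0, 0, 0], [0, 0, 0, 0], [0, 0, 0, 0], [0, 0, 0, 0], [0, 0, 0, 0], [0, 0, 0, 0], [0, 0, 0, 0], [0, 0, 0, 0], [0, 0, 0, 0]]}}

```text
clock: 3.5
tcp_pos: [0.5541, -0.3282, 0.2367]
orientation: [0.799, -0.601, -0.0, -0.0]
wrist_force: [-0.2, -0.5, -0.5]
finger_gap: 0.155
```

Emit:
{"op": "step_arm", "data": {"commands": [[0, 0, -2, 0], [0, 0, -5, 0], [0, 0, -9, 0], [0, 0, -10, 0], [0, 0, -10, 0]]}}

```text
clock: 3.92
tcp_pos: [0.5547, -0.3284, 0.3406]
orientation: [0.799, -0.601, 0.004, -0.001]
wrist_force: [-0.5, 0.5, -3.8]
finger_gap: 0.159
```

```bash
python3 - <<'E'
from h import *
s=bot.read_state(); im=snap("wrist","w2"); snap("scene","s3");snap("side","d3")
cv2.imwrite("pics/w2c.png",cv2.resize(im[150:420,180:540,::-1],None,fx=2,fy=2))
c,n=np.cos(-.188),np.sin(-.188)
for cap,nm in(((.4455,.3390),"B"),((.4425,.2393),"Y")):
    print(nm); go(cap[0]+.07*c,cap[1]+.07*n,.36,-.188+np.pi)
E
```

```text
B
row [-63.9  -14.33  -2.4 ] 26.83 clk 4.07 tcp [ 0.5532 -0.3277  0.334 ] j [-0.28  0.47 -0.04 -0.   -1.07  0.57] F [-0.81  0.36 -3.43] T [ 0.04  0.17 -0.02] gap 0.158 tilt [-0.0044  0.0028]
Y
row [-54.4  -11.28  -2.42] 26.83 clk 4.07 tcp [ 0.5532 -0.3277  0.334 ] j [-0.28  0.47 -0.04 -0.   -1.07  0.57] F [-0.81  0.36 -3.43] T [ 0.04  0.17 -0.02] gap 0.158 tilt [-0.0044  0.0028]
```

View pics/w2c.png

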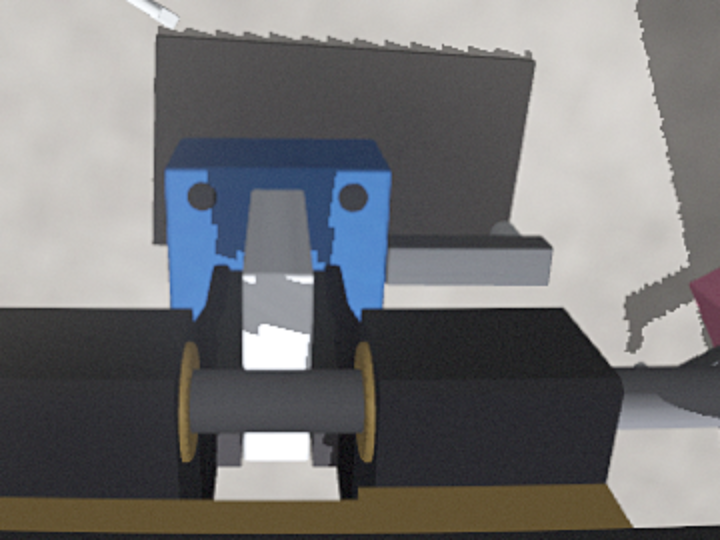

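The head is held centred: plate at (278,350) in the crop, foot clear of the pad. Now I swing over to the blue setter.

Emit:
{"op": "step_arm", "data": {"commands": [[-3, -0.5, -2.4, 2], [-7, -1.5, -2.4, 4], [-11, -2.5, -2.4, 7], [-15, -3.4, -2.4, 10], [-19, -4.3, -2.4, 13], [-23, -5.2, -2.4, 16], [-27, -6.1, -2.4, 19], [-31, -7, -2.4, 22], [-35, -7.9, -2.4, 25], [-39, -8.8, -2.4, 26.8], [-43, -9.7, -2.4, 26.8], [-46, -10.4, -2.4, 26.8]]}}

```text
clock: 5.07
tcp_pos: [0.5253, 0.1452, 0.3581]
orientation: [-0.639, 0.77, 0.001, -0.002]
wrist_force: [0.7, -0.6, -3.3]
finger_gap: 0.155
```

```bash
python3 - <<'E'
from h import *
c,n=np.cos(-.188),np.sin(-.188)
cap=(.4455,.3390); go(cap[0]+.07*c,cap[1]+.07*n,.36,-.188+np.pi)
E
```

```text
row [-17.55   4.42  -0.21] 0.14 clk 5.07 tcp [0.5253 0.1452 0.3581] j [ 0.57  0.29 -0.26 -0.   -1.03 -0.75] F [ 0.66 -0.57 -3.34] T [-0.03  0.03 -0.02] gap 0.155 tilt [-0.0044 -0.0016]
```

Emit:
{"op": "step_arm", "data": {"commands": [[-4, 1, -0.2, 0], [-8, 2, -0.2, 0], [-12, 3, -0.2, 0], [-15.5, 3.9, -0.2, 0], [-17.2, 4.3, -0.2, 0], [-17.5, 4.4, -0.2, 0], [-17.5, 4.4, -0.2, 0]]}}

```text
clock: 5.65
tcp_pos: [0.5151, 0.3235, 0.36]
orientation: [-0.639, 0.769, -0.0, -0.003]
wrist_force: [-0.4, -0.4, -2.8]
finger_gap: 0.153
```

```bash
python3 - <<'E'
from h import *
c,n=np.cos(-.188),np.sin(-.188)
cap=(.4455,.3390); go(cap[0]+.07*c,cap[1]+.07*n,.36,-.188+np.pi)
s=bot.read_state();M=R.from_quat(s["orientation"]).as_matrix()
tip=s["tcp_pos"]+M@np.array([0,.07,.164+.063]); print("tip",tip)
S,Q,W=cam("scene"),cam("side"),cam("wrist",s)
a=snap("scene","s4");b=snap("side","d4");w=snap("wrist","w4")
out=[]
for C,im,h in((S,a,"s"),(Q,b,"d"),(W,w,"w")):
    p=proj(C,[tip,[.4455,.339,.05],[.4425,.2393,.08]]); print(h,p.round(1).tolist())
    o=p.mean(0) if h=="s" else p[0]
    x=int(np.clip(p[:2,0].mean()-50,0,540));y=int(np.clip(p[:2,1].mean()-60,0,360)); print(x,y)
    out.append(cv2.resize(im[y:y+120,x:x+100],None,fx=2.66,fy=4,interpolation=cv2.INTER_CUBIC) if 0 else cv2.resize(im[y:y+120,x:x+100],(265,318),interpolation=cv2.INTER_CUBIC))
cv2.imwrite("pics/c4.png",np.hstack(out)[...,::-1])
E
```

```text
row [-0.22  0.13  0.  ] 0.16 clk 5.65 tcp [0.5151 0.3235 0.36  ] j [ 0.83  0.39 -0.1  -0.   -1.09 -1.01] F [-0.37 -0.39 -2.79] T [-0.03  0.02 -0.  ] gap 0.153 tilt [-0.0039 -0.0034]
tip [0.44541064 0.3356716  0.13325894]
s [[507.3, 291.7], [497.5, 313.5], [460.4, 282.8]]
452 242
d [[244.9, 147.7], [247.9, 169.4], [257.1, 179.8]]
196 98
w [[427.9, 267.4], [399.1, 235.5], [395.5, 111.7]]
363 191
```

View pics/c4.png

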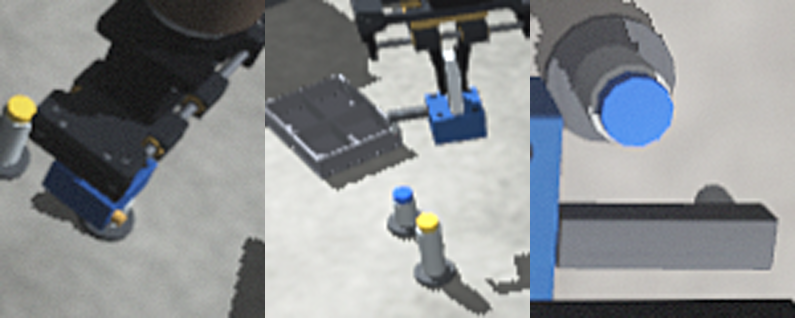

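```bash
python3 - <<'E'
from h import *
s=bot.read_state();M=R.from_quat(s["orientation"]).as_matrix();W=cam("wrist",s)
H=lambda x,y,z:s["tcp_pos"]+M@np.array([-y,-x,.164+.068-z])
px=lambda x,y:(363+(x-530)/2.65,191+y/2.65)
print("bar top end pred",proj(W,[H(-.076,.006,.034),H(-.076,-.006,.034),H(-.076,-.006,.024),H(-.03,.006,.034),H(-.03,-.006,.034)]).round(1).tolist(),"seen",px(772,268),px(772,219),px(757,205),px(558,268),px(558,219))
print("capB wrist",ray(W,px(638,108),.05), "side",ray(cam("side"),(247.7,170.8),.05),"capY side",ray(cam("side"),(257.5,181.4),.08))
print("tcp now",s["tcp_pos"])
E
```

```text
bar top end pred [[452.6, 296.5], [455.2, 276.6], [448.8, 269.8], [370.6, 297.0], [371.6, 277.0]] seen (454.3207547169811, 292.1320754716981) (454.3207547169811, 273.64150943396226) (448.66037735849056, 268.35849056603774) (373.5660377358491, 292.1320754716981) (373.5660377358491, 273.64150943396226)
capB wrist [0.44209087 0.33535266 0.05      ] side [0.44249651 0.3325318  0.05      ] capY side [0.44104311 0.23168481 0.08      ]
tcp now [0.51566185 0.32134198 0.36169943]
```

```bash
python3 - <<'E'
from h import *
from scipy.optimize import least_squares
def cen(f,rgb,uv,r=14):
    im=cv2.imread(f)[...,::-1].astype(int); x,y=map(int,uv); p=im[y-r:y+r,x-r:x+r]
    hsv=cv2.cvtColor(p.astype(np.uint8),cv2.COLOR_RGB2HSV); m=(abs(hsv[...,0].astype(int)-rgb)<12)&(hsv[...,1]>120)&(hsv[...,2]>120)
    n,l,st,c=cv2.connectedComponentsWithStats(m.astype(np.uint8)); k=1+st[1:,4].argmax(); return c[k]+[x-r,y-r],st[k].tolist()
S,Q=cam("scene"),cam("side")
for nm,h,u,v,z in(("B",110,(497,313),(248,170),.05),("Y",25,(460,283),(257,181),.08)):
    a,sa=cen("pics/scene0.png",h,u);b,sb=cen("pics/d4.png",h,v)
    A=ray(S,a,z);B=ray(Q,b,z)
    r=least_squares(lambda p:np.r_[proj(S,p)[0]-a,proj(Q,p)[0]-b],A)
    print(nm,a,sa,b,sb,A,B,r.x,r.fun.round(1))
for i in range(5): print(bot.read_state()["tcp_pos"])
E
```

```text
B [497.16666667 312.98717949] [9, 10, 11, 10, 78] [247.27272727 171.21212121] [10, 13, 7, 6, 33] [0.44470152 0.33787262 0.05      ] [0.44058551 0.3311289  0.05      ] [0.44172946 0.33761986 0.0455909 ] [-0.1  0.1 -0.2 -0.1]
Y [459.64383562 282.31506849] [9, 9, 10, 10, 73] [256.58139535 181.62790698] [10, 12, 8, 7, 43] [0.44230123 0.2373101  0.08      ] [0.4382379  0.23189019 0.08      ] [0.4394483  0.23678224 0.07619521] [-0.   0.  -0.1 -0. ]
[0.51566185 0.32134198 0.36169943]
[0.51566185 0.32134198 0.36169943]
[0.51566185 0.32134198 0.36169943]
[0.51566185 0.32134198 0.36169943]
[0.51566185 0.32134198 0.36169943]
```

```bash
python3 - <<'E'
from h import *
go(.512,.3235,.285,-.188+np.pi)
E
```

```text
row [-0.16  0.39  7.67] -0.01 clk 5.8 tcp [0.5157 0.3213 0.3617] j [ 0.82  0.39 -0.1  -0.   -1.09 -1.01] F [-0.34 -1.28 -2.8 ] T [ 0.05  0.05 -0.  ] gap 0.158 tilt [-0.002  -0.0019]
```

Emit:
{"op": "step_arm", "data": {"commands": [[-0.1, 0.3, 3, 0], [-0.1, 0.3, 5.5, 0], [-0.1, 0.3, 7, 0], [-0.1, 0.3, 7.5, 0], [-0.1, 0.3, 7.5, 0], [-0.1, 0.3, 7.5, 0]]}}

```text
clock: 6.3
tcp_pos: [0.5135, 0.3237, 0.2886]
orientation: [-0.638, 0.77, -0.0, 0.001]
wrist_force: [1.0, 0.4, -1.7]
finger_gap: 0.158
```

Emit:
{"op": "step_arm", "data": {"commands": [[0, 0, 0.2, 0], [0, 0, 0.2, 0]]}}

```text
clock: 6.47
tcp_pos: [0.5132, 0.3242, 0.287]
orientation: [-0.638, 0.77, 0.0, 0.001]
wrist_force: [0.3, 0.0, -3.4]
finger_gap: 0.16
```

Emit:
{"op": "step_arm", "data": {"commands": [[0, 0, 0.2, 0], [0, 0, 0.2, 0]]}}

```text
clock: 6.63
tcp_pos: [0.5129, 0.3243, 0.2841]
orientation: [-0.638, 0.77, 0.0, 0.0]
wrist_force: [0.0, 0.2, -3.3]
finger_gap: 0.157
```

Emit:
{"op": "step_arm", "data": {"commands": [[0, 0, 0.2, 0], [0, 0, 0.2, 0]]}}

```text
clock: 6.8
tcp_pos: [0.5128, 0.3243, 0.2816]
orientation: [-0.638, 0.77, 0.0, -0.0]
wrist_force: [0.0, 0.8, -3.3]
finger_gap: 0.158
```

Emit:
{"op": "step_arm", "data": {"commands": [[0, 0, 0.2, 0], [0, 0, 0.2, 0]]}}

```text
clock: 6.97
tcp_pos: [0.5128, 0.3242, 0.2793]
orientation: [-0.638, 0.77, 0.0, -0.0]
wrist_force: [-0.2, -0.6, -3.0]
finger_gap: 0.158
```

```bash
python3 - <<'E'
from h import *
a=[]
for i in range(4):
    b=snap("side","d5"); s=bot.read_state(); a.append(np.r_[s["tcp_pos"],s["wrist_force"],s["ft_torque"]])
print(np.mean(a,0).round(4))
w=snap("wrist","w5"); o=[cv2.resize(b[110:200,190:300],(440,360),interpolation=cv2.INTER_CUBIC),cv2.resize(w[190:310,340:460],(360,360))]
cv2.imwrite("pics/c5.png",np.hstack(o)[...,::-1])
E
```

```text
[ 0.5129  0.3243  0.2796 -0.1399  0.3786 -3.153   0.0542  0.0937  0.0043]
```

View pics/c5.png

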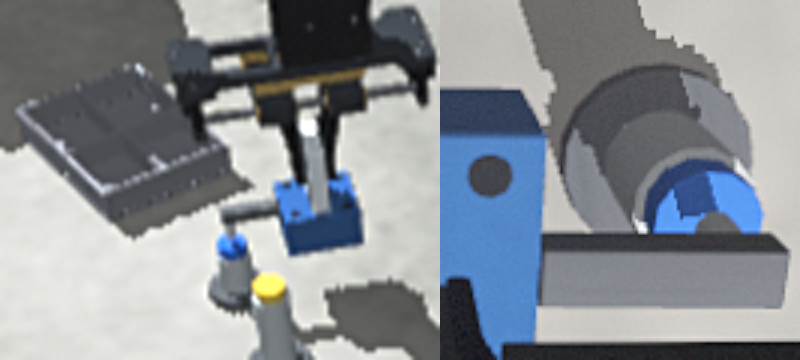

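The tip is within about 2 mm of the blue cap's centre: stylus at (713,222) against cap (706,217) in the wrist crop. It isn't touching yet, so I keep going down.

Emit:
{"op": "step_arm", "data": {"commands": [[0, 0, 0.2, 0], [0, 0, 0.2, 0], [0, 0, 0.2, 0]]}}

```text
clock: 7.47
tcp_pos: [0.5129, 0.3243, 0.2776]
orientation: [-0.638, 0.77, -0.0, -0.0]
wrist_force: [-0.3, 1.1, -3.1]
finger_gap: 0.158
```

Emit:
{"op": "step_arm", "data": {"commands": [[0, 0, 0.2, 0], [0, 0, 0.2, 0], [0, 0, 0.2, 0]]}}

```text
clock: 7.72
tcp_pos: [0.5129, 0.3243, 0.2758]
orientation: [-0.638, 0.77, -0.0, 0.0]
wrist_force: [-0.1, -0.4, -1.3]
finger_gap: 0.154
```

Emit:
{"op": "step_arm", "data": {"commands": [[0, 0, 0.2, 0], [0, 0, 0.2, 0], [0, 0, 0.2, 0]]}}

```text
clock: 7.97
tcp_pos: [0.513, 0.3243, 0.2739]
orientation: [-0.638, 0.77, -0.0, 0.0]
wrist_force: [0.4, -0.1, -2.4]
finger_gap: 0.159
```

```bash
cat >> h.py <<'E'
def avg(n=4,c="side",f="t"):
    a=[]
    for i in range(n):
        im=snap(c,f); s=bot.read_state(); a.append(np.r_[s["tcp_pos"],s["wrist_force"],s["ft_torque"]])
    print("clk",round(s["clock"],2),np.mean(a,0).round(4)); return im
E
python3 -c "
from h import *
avg(6,'side','d6')"
```

```text
clk 8.27 [ 0.513   0.3243  0.2739  0.3004  0.0313 -1.2865  0.0622  0.0688 -0.0043]
```

Emit:
{"op": "step_arm", "data": {"commands": [[0, 0, 0.15, 0], [0, 0, 0.15, 0], [0, 0, 0.15, 0]]}}

```text
clock: 8.52
tcp_pos: [0.513, 0.3243, 0.2723]
orientation: [-0.638, 0.77, -0.0, 0.0]
wrist_force: [0.0, -0.4, -2.0]
finger_gap: 0.156
```

```bash
python3 -c "
from h import *
avg(6,'wrist','w6');go(.5098,.2235,.36,-.188+np.pi)"
```

```text
clk 8.82 [ 0.513   0.3243  0.2723  0.2304 -0.0671 -1.2568  0.049   0.0297  0.0175]
row [ 9.96 -1.56 -8.77] 0.07 clk 8.82 tcp [0.513  0.3243 0.2723] j [ 0.83  0.48 -0.21  0.   -0.89 -1.02] F [-0.01 -0.65 -1.45] T [ 0.02 -0.03 -0.01] gap 0.157 tilt [0.0003 0.0002]
```

Emit:
{"op": "step_arm", "data": {"commands": [[0, 0, 0.08, 0], [0, 0, 0.08, 0], [0, 0, 0.08, 0]]}}

```text
clock: 9.07
tcp_pos: [0.5129, 0.3243, 0.2715]
orientation: [-0.638, 0.77, -0.0, 0.0]
wrist_force: [0.4, -0.6, -0.5]
finger_gap: 0.158
```

```bash
python3 -c "
from h import *
avg(10,'wrist','w6')
go(.5098,.2235,.36,-.188+np.pi)"
```

```text
clk 9.57 [ 0.5129  0.3243  0.2715  0.6925 -0.0265 -0.5631  0.0693 -0.0758 -0.0039]
row [ 9.96 -1.57 -8.85] 0.08 clk 9.57 tcp [0.5129 0.3243 0.2715] j [ 0.83  0.48 -0.21  0.   -0.89 -1.02] F [ 0.6  -0.29 -1.  ] T [ 0.06 -0.11  0.02] gap 0.158 tilt [0.0002 0.0001]
```

Blue cap given: the force rose by 2.6 N, which is about 5 mm. Now to the yellow one.

Emit:
{"op": "step_arm", "data": {"commands": [[0, 0, -2.5, 0], [0, 0, -6.2, 0], [2, -0.3, -6.2, 0], [6, -1, -6.2, 0], [9, -1.5, -6.2, 0], [10, -1.8, -6.2, 0], [10, -1.8, -6.2, 0], [10, -1.8, -6, 0], [10, -1.8, -5, 0], [10, -1.8, -4.4, 0], [10, -1.8, -4.4, 0]]}}

```text
clock: 10.48
tcp_pos: [0.5113, 0.2232, 0.3127]
orientation: [-0.638, 0.77, 0.0, -0.002]
wrist_force: [-1.0, -0.1, -3.6]
finger_gap: 0.16
```

```bash
python3 - <<'E'
from h import *
avg(6,'wrist','w7'); go(.5125,.2235,.3074,-.188+np.pi)
w=cv2.imread("pics/w7.png");cv2.imwrite("pics/c7.png",cv2.resize(w[180:320,340:480],None,fx=3,fy=3))
E
```

```text
clk 10.78 [ 0.512   0.2232  0.3149 -0.4205  0.1866 -3.1047  0.0334  0.0674  0.0098]
row [-0.05 -0.03  0.83] 0.1 clk 10.78 tcp [0.5121 0.223  0.3157] j [ 0.7   0.35 -0.28  0.   -0.93 -0.89] F [-0.88  0.07 -2.35] T [0.05 0.06 0.03] gap 0.156 tilt [0.0005 0.0003]
```

View pics/c7.png

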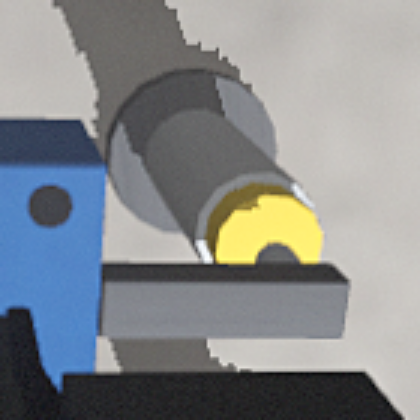

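The tip is over the yellow cap: stylus (280,252), cap centre about (269,242), so roughly 3 mm off. Pressing down.

Emit:
{"op": "step_arm", "data": {"commands": [[0, 0, 0.3, 0], [0, 0, 0.6, 0], [0, 0, 0.9, 0], [0, 0, 1.1, 0], [0, 0, 1.2, 0], [0, 0, 1.3, 0], [0, 0, 1.35, 0], [0, 0, 1.35, 0]]}}

```text
clock: 11.45
tcp_pos: [0.5121, 0.2227, 0.3021]
orientation: [-0.638, 0.77, -0.0, 0.0]
wrist_force: [-0.5, -0.6, -0.8]
finger_gap: 0.159
```

```bash
python3 - <<'E'
from h import *
avg(8,'wrist','w8')
E
```

```text
clk 11.85 [ 0.5121  0.2227  0.3021 -0.2236 -0.0958 -0.8974  0.0799  0.1999 -0.0184]
```

Yellow has given: +2.2 N, about 4–5 mm. Lift and go to a hover over the bed, refitting the bed from both cameras on the way.

Emit:
{"op": "step_arm", "data": {"commands": [[0, 0, -2, 0], [0, 0, -5, 0], [0, 0, -6, 0], [4, -0.5, -6, 0], [8, -0.8, -6, 0], [12, -1.2, -6, 0], [16, -1.5, -6, 0], [20, -1.8, -6, 0], [22, -2.2, -6, 0], [23, -2.6, -6, 0], [23, -2.6, -6, 0]]}}

```text
clock: 12.77
tcp_pos: [0.4948, -0.0099, 0.3615]
orientation: [-0.637, 0.771, 0.0, -0.0]
wrist_force: [0.5, 0.4, -2.9]
finger_gap: 0.158
```

```bash
python3 - <<'E'
from fit import *
p=[.5592,-.0269,-.188]
W=lambda P:[p[0]+np.cos(p[2])*P[0]-np.sin(p[2])*P[1],p[1]+np.sin(p[2])*P[0]+np.cos(p[2])*P[1],P[2]]
cs=[W((a,b,.02)) for a,b in((-.15,-.065),(-.15,.065),(.15,.065),(.15,-.065))]+[W((.03,-.032,.052)),W((.03,.032,.052)),W((.088,-.038,.054)),W((.148,-.038,.054)),W((.148,.038,.054))]
for f,C in(("scene0",S),("d4",Q)):
    im=cv2.imread(f"pics/{f}.png"); q=proj(C,cs); print(f,q.round(1).tolist())
    hsv=cv2.cvtColor(im,cv2.COLOR_BGR2HSV); m=((hsv[...,2]>205)).astype(np.uint8)
    k=np.zeros_like(m); cv2.fillConvexPoly(k,cv2.convexHull(q[:4].astype(np.int32)),1); m&=cv2.dilate(k,np.ones((25,25)))
    c=max(cv2.findContours(m,0,2)[0],key=cv2.contourArea); print(cv2.approxPolyDP(cv2.convexHull(c),3,True)[:,0].tolist())
go(.5297,-.0213,.262,-.188+np.pi)
b=cv2.imread("pics/d4.png");q=proj(Q,cs).mean(0).astype(int);x,y=q-[80,60]
cv2.imwrite("pics/c8.png",cv2.resize(b[y:y+120,x:x+160],None,fx=5,fy=5,interpolation=cv2.INTER_CUBIC));print(x,y)
E
```

```text
scene0 [[356.3, 227.9], [394.1, 257.2], [305.1, 329.2], [267.5, 293.2], [314.7, 265.6], [333.7, 282.0], [294.8, 277.1], [275.1, 291.7], [297.5, 312.9]]
[[356, 227], [393, 256], [392, 261], [305, 331], [296, 319], [283, 280]]
d4 [[284.4, 266.6], [274.9, 233.1], [375.7, 213.6], [391.6, 244.3], [346.5, 236.3], [339.7, 220.6], [367.7, 233.1], [388.5, 228.9], [379.0, 211.0]]
[[297, 214], [322, 273], [272, 278], [262, 240], [282, 221]]
row [ 0.46 -3.65  9.95] -0.11 clk 12.77 tcp [ 0.4948 -0.0099  0.3615] j [ 0.31  0.2  -0.37 -0.   -1.   -0.5 ] F [ 0.54  0.41 -2.91] T [ 0.13  0.03 -0.02] gap 0.158 tilt [-0.0002  0.    ]
269 171
```

Emit:
{"op": "step_arm", "data": {"commands": [[0.45, -3.65, 0, 0], [0.45, -3.65, 3, 0], [0.45, -3.65, 6, 0], [0.45, -3.65, 8, 0], [0.45, -3.65, 9, 0], [0.45, -3.65, 9, 0], [0.45, -3.65, 9, 0]]}}

```text
clock: 13.35
tcp_pos: [0.5306, -0.0185, 0.2722]
orientation: [-0.639, 0.769, -0.0, 0.0]
wrist_force: [1.2, 0.8, -2.6]
finger_gap: 0.155
```

```bash
python3 - <<'E'
from h import *
for i in range(3):
    s=bot.read_state();w=snap("wrist","w9")
go(.5297,-.0213,.2529,-.188+np.pi)
a=snap("scene","s9");b=snap("side","d9")
M=R.from_quat(s["orientation"]).as_matrix();p=[.5592,-.0269,-.188]
H=lambda x,y,z:s["tcp_pos"]+M@np.array([-y,-x,.2329-z])
B=lambda x,y,z:[p[0]+np.cos(p[2])*x-np.sin(p[2])*y,p[1]+np.sin(p[2])*x+np.cos(p[2])*y,z]
hp=[H(.03,.028,.034),H(.03,-.028,.034),H(-.03,-.028,.034),H(-.03,.028,.034),H(.03,.028,0),H(.03,-.028,0)]
bp=[B(.03,-.032,.052),B(.03,.032,.052),B(.03,-.032,.022),B(.088,-.038,.054),B(.088,.038,.054),B(-.15,-.065,.02),B(.15,-.065,.02)]
W=cam("wrist",s)
out=[]
for n,C,im in(("w",W,w),("s",cam("scene"),a),("d",cam("side"),b)):
    q=proj(C,hp+bp); print(n,q.round(1).tolist())
    if n=="w": x0,y0,x1,y1,f=150,150,390,350,3.3
    else:
        m=q[:11].mean(0).astype(int); x0,y0,x1,y1,f=m[0]-55,m[1]-50,m[0]+55,m[1]+50,3
    c=cv2.resize(im[y0:y1,x0:x1],None,fx=f,fy=f,interpolation=cv2.INTER_CUBIC); print(n,x0,y0,f,c.shape)
    for k,u in enumerate(q): cv2.circle(c,tuple(((u-[x0-.5,y0-.5])*f).astype(int)),2,(255,0,0) if k<6 else (255,0,255),-1)
    out.append(c)
cv2.imwrite("pics/c9w.png",out[0][...,::-1])
cv2.imwrite("pics/c9s.png",np.hstack(out[1:])[...,::-1])
E
```

```text
row [0.26 0.05 2.07] 0.12 clk 13.5 tcp [ 0.5306 -0.0189  0.2736] j [ 0.27  0.36 -0.4   0.   -0.81 -0.46] F [ 1.2  -0.39 -3.04] T [-0.01  0.07 -0.01] gap 0.152 tilt [0.0038 0.0007]
w [[264.4, 330.9], [259.4, 237.7], [373.3, 237.7], [368.6, 330.8], [271.6, 303.5], [268.0, 221.9], [216.2, 214.9], [224.7, 312.7], [228.6, 204.5], [116.5, 205.7], [136.4, 321.3], [503.3, 155.4], [49.1, 156.1]]
w 150 150 3.3 (660, 792, 3)
s [[342.8, 269.1], [325.8, 255.0], [343.7, 241.7], [360.7, 255.2], [341.9, 277.7], [325.3, 263.7], [314.7, 265.6], [333.7, 282.0], [314.5, 273.1], [294.8, 277.1], [317.3, 297.4], [356.3, 227.9], [267.5, 293.2]]
s 273 218 3 (300, 330, 3)
d [[329.9, 216.8], [335.6, 230.5], [313.8, 234.9], [308.6, 220.9], [329.9, 225.7], [335.6, 239.5], [346.5, 236.3], [339.7, 220.6], [346.2, 244.0], [367.7, 233.1], [358.9, 214.9], [284.4, 266.6], [391.6, 244.3]]
d 282 178 3 (300, 330, 3)
```

View pics/c9w.png

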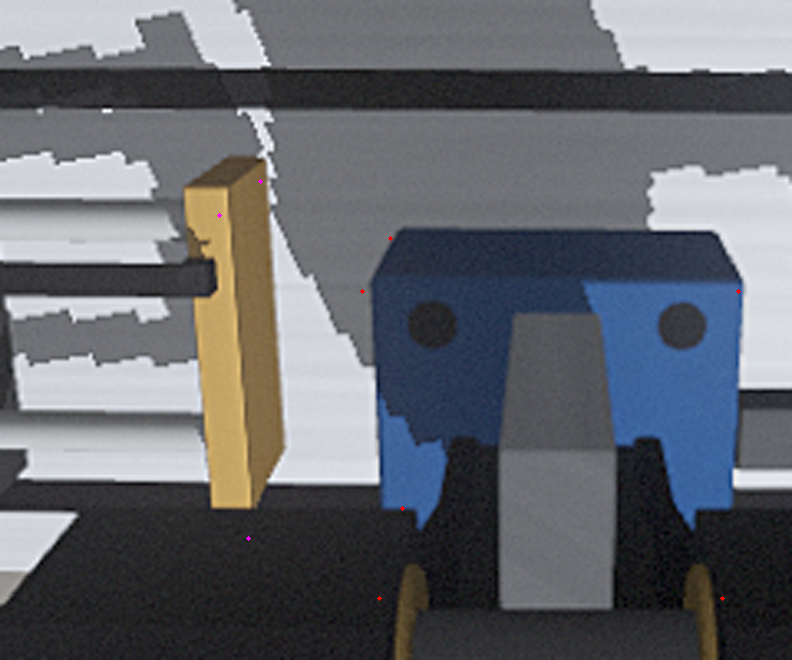

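```bash
python3 - <<'E'
from h import *
s=dict(bot.read_state()); th=-.188+np.pi
M=np.array([[np.cos(th+np.pi/2),np.cos(th),0],[np.sin(th+np.pi/2),np.sin(th),0],[0,0,-1]])
print(np.linalg.det(M),M.round(3).tolist(),R.from_quat(s["orientation"]).as_matrix().round(3).tolist())
tz=.272
s["orientation"]=R.from_matrix(M).as_quat(); s["tcp_pos"]=np.array([0,0,tz]); C=cam("wrist",s)
px=lambda x,y:(150-.5+x/3.3,150-.5+y/3.3)
u=tz-.2329
def hf(x,y,z):
    r=ray(C,px(x,y),z)-[0,0,tz]; t=M.T@r; return np.round([-t[1]*1e3,-t[0]*1e3],1)
for n,x,y,z in(("FR top",373,283,u+.034),("RR top",743,282,u+.034),("FR bot",400,232,u),("RR bot",716,232,u),("plateFRtop",516,314,u+.034),
 ("stop TR",228,187,.052),("stop BR",265,158,.022),("stop low edge",249,420,.052),("slotL",20,108,.02),("slotR",780,112,.02),("slotL2",20,70,.02),("slotR2",780,73,.02)): print(n,hf(x,y,z))
E
```

```text
1.0 [[-0.187, -0.982, 0.0], [-0.982, 0.187, 0.0], [0.0, 0.0, -1.0]] [[-0.185, -0.983, 0.003], [-0.983, 0.185, 0.001], [-0.001, -0.003, -1.0]]
FR top [ 28.3 -29.4]
RR top [-30.7 -29.5]
FR bot [ 28.2 -29.3]
RR bot [-30.8 -29.3]
plateFRtop [  5.5 -24.2]
stop TR [ 56.2 -40.6]
stop BR [ 56.9 -40.3]
stop low edge [56.   3.3]
slotL [106.1 -50.3]
slotR [-45.3 -49. ]
slotL2 [105.1 -57.8]
slotR2 [-44.9 -56.7]
```

The wrist crop shows the head's front-right edge at (373,283)/(400,232) and the stop's right end at (228,187)/(265,158). The head therefore has to move 7 mm to its right to be centred, and the gap is 28 mm. The yaw error is only about 0.2°. The scene-only bed fit was about 4–5 mm off in y, so I use the relative wrist measurement.

Emit:
{"op": "step_arm", "data": {"commands": [[0.72, 0, 0, 0.2], [0.72, 0, 0, 0.2], [0.72, 0, 0.5, 0.2], [0.72, 0, 1, 0.2], [0.72, 0, 1.4, 0.2], [0.72, 0, 1.6, 0.2], [0.72, 0, 1.6, 0.2], [0.72, 0, 1.6, 0.2]]}}

```text
clock: 14.27
tcp_pos: [0.5286, -0.0264, 0.2556]
orientation: [-0.637, 0.771, 0.0, -0.0]
wrist_force: [-0.0, -0.4, -2.1]
finger_gap: 0.157
```

```bash
python3 - <<'E'
from h import *
avg(6,'wrist','w10'); go(.5297,-.0213,.2529,-.192+np.pi)
E
```

```text
clk 14.57 [ 0.5287 -0.0264  0.2561  0.0417  0.1235 -2.9514  0.0412  0.0926  0.0055]
row [-0.52 -0.01  0.32] 0.11 clk 14.57 tcp [ 0.5286 -0.0264  0.2561] j [ 0.26  0.38 -0.42  0.   -0.77 -0.45] F [ 0.06  0.79 -3.09] T [0.07 0.13 0.02] gap 0.156 tilt [0.0005 0.0001]
```

Emit:
{"op": "step_arm", "data": {"commands": [[0, 0, 0.1, 0], [0, 0, 0.2, 0], [0, 0, 0.2, 0]]}}

```text
clock: 14.82
tcp_pos: [0.5284, -0.0265, 0.2537]
orientation: [-0.637, 0.771, 0.0, -0.0]
wrist_force: [-0.5, 0.0, -4.5]
finger_gap: 0.158
```

Emit:
{"op": "step_arm", "data": {"commands": [[0, 0, 0.05, 0], [0, 0, 0.1, 0], [0, 0, 0.1, 0]]}}

```text
clock: 15.07
tcp_pos: [0.5285, -0.0265, 0.2528]
orientation: [-0.637, 0.771, 0.0, -0.0]
wrist_force: [0.4, 0.1, -2.8]
finger_gap: 0.156
```

Emit:
{"op": "step_arm", "data": {"commands": [[0, 0, 0.05, 0], [0, 0, 0.05, 0], [0, 0, 0.05, 0]]}}

```text
clock: 15.32
tcp_pos: [0.5286, -0.0264, 0.2527]
orientation: [-0.637, 0.771, -0.0, 0.0]
wrist_force: [-0.6, 0.3, -1.0]
finger_gap: 0.158
```

```bash
python3 - <<'E'
from h import *
w=avg(6,'wrist','w11')
for n,im in(("w9",cv2.imread("pics/w9.png")),("w11",w[...,::-1])):
    hsv=cv2.cvtColor(np.ascontiguousarray(im),cv2.COLOR_BGR2HSV).astype(int)
    for c,m in(("brass",(abs(hsv[...,0]-20)<8)&(hsv[...,1]>90)),("blue",(abs(hsv[...,0]-110)<12)&(hsv[...,1]>110))):
        m=m.astype(np.uint8);m[310:]=0;m[:140]=0;m[:,:150]=0;m[:,400:]=0
        k,l,st,_=cv2.connectedComponentsWithStats(m);i=1+st[1:,4].argmax();cn=cv2.findContours((l==i).astype(np.uint8),0,2)[0][0]
        print(n,c,st[i].tolist(),cv2.approxPolyDP(cn,2.5,True)[:,0].tolist())
E
```

```text
clk 15.62 [ 0.5286 -0.0264  0.2527 -1.1334  0.7526 -0.246   0.1562  0.4106 -0.0098]
w9 brass [206, 198, 30, 107, 2226] [[218, 198], [206, 206], [208, 227], [214, 227], [216, 234], [213, 240], [209, 240], [214, 303], [224, 304], [235, 281], [229, 198], [220, 198], [225, 201], [216, 204], [220, 203], [219, 206], [209, 205]]
w9 blue [263, 220, 112, 90, 4847] [[263, 234], [263, 249], [268, 250], [264, 252], [266, 304], [275, 304], [278, 309], [286, 282], [300, 284], [306, 243], [331, 244], [336, 284], [350, 284], [357, 309], [361, 304], [371, 303], [373, 233], [338, 235], [330, 230], [325, 234], [322, 232], [325, 230], [321, 224], [323, 220], [295, 220], [292, 224], [289, 220], [290, 226], [299, 223], [294, 222], [303, 220], [303, 227], [298, 226], [302, 229], [297, 230], [302, 229], [304, 233]]
w11 brass [192, 218, 35, 86, 2055] [[219, 218], [207, 230], [192, 231], [195, 253], [203, 254], [204, 263], [196, 267], [200, 303], [226, 303]]
w11 blue [263, 220, 112, 90, 5209] [[263, 234], [264, 251], [269, 249], [267, 254], [264, 253], [267, 304], [275, 304], [278, 309], [283, 300], [284, 284], [289, 280], [300, 284], [307, 243], [330, 244], [336, 284], [350, 284], [358, 309], [361, 304], [370, 304], [374, 235], [367, 232], [364, 235], [352, 234], [350, 224], [348, 230], [341, 232], [342, 225], [337, 226], [335, 222], [359, 220], [283, 220], [296, 221], [291, 228], [281, 226], [286, 226], [284, 230], [286, 228], [287, 233], [268, 233], [269, 237]]
```

```bash
python3 - <<'E'
from h import *
s=dict(bot.read_state()); tz=.2527
s["orientation"]=[1,0,0,0]; s["tcp_pos"]=np.array([0,0,tz]); C=cam("wrist",s); M=np.diag([1,-1,-1.])
def hf(x,y,z): t=M.T@(ray(C,(x,y),z)-[0,0,tz]); return np.round([-t[1]*1e3,-t[0]*1e3],1)
for n,x,y,z in(("FR top",263,235,.054),("RR top",373.5,234.5,.054),("FR bot",271,220,.02),("stop TR",207.5,230.5,.052),("stop BR",219,218,.022)): print(n,hf(x,y,z))
E
```

```text
FR top [ 28.  -29.6]
RR top [-30.  -29.8]
FR bot [ 28.  -29.2]
stop TR [ 57.8 -31.5]
stop BR [ 59.6 -31.1]
```

```bash
python3 - <<'E'
from h import *
s=dict(bot.read_state()); tz=.2527
s["orientation"]=[1,0,0,0]; s["tcp_pos"]=np.array([0,0,tz]); C=cam("wrist",s); M=np.diag([1,-1,-1.])
def hf(x,y,z): t=M.T@(ray(C,(x,y),z)-[0,0,tz]); return np.round([-t[1]*1e3,-t[0]*1e3],1)
g=cv2.imread("pics/w11.png",0).astype(int)
for u in range(170,420,30):
    c=g[130:226,u]; d=np.where(c<60)[0]+130
    if len(d): print(u,d.min(),d.max(),hf(u,d.mean(),.02))
    else: print(u,c[::6])
E
```

```text
170 189 201 [ 89.2 -45.1]
200 189 201 [ 70.7 -44.9]
230 189 200 [ 52.3 -45.2]
260 189 201 [ 34.1 -44.8]
290 189 225 [ 16.1 -38.9]
320 189 225 [ -2.1 -39.4]
350 190 225 [-20.4 -38.9]
380 190 201 [-38.4 -44.7]
410 190 201 [-56.7 -44.5]
```

Emit:
{"op": "step_arm", "data": {"commands": [[-0.18, 0, -0.15, 0.2], [-0.18, 0, -0.15, 0.2], [-0.18, -0.5, -0.1, 0.2], [-0.18, -1, -0.05, 0.2], [-0.18, -1.5, 0, 0.2], [-0.18, -2, 0, 0.2], [-0.18, -2.5, 0, 0.2], [-0.18, -2.5, 0, 0.2]]}}

```text
clock: 16.28
tcp_pos: [0.5549, -0.0296, 0.2527]
orientation: [-0.635, 0.772, -0.001, 0.001]
wrist_force: [-0.2, -0.6, 0.3]
finger_gap: 0.155
```

```bash
python3 - <<'E'
from h import *
avg(6,'wrist','w12')
s=dict(bot.read_state()); tz=.2527
s["orientation"]=[1,0,0,0]; s["tcp_pos"]=np.array([0,0,tz]); C=cam("wrist",s); M=np.diag([1,-1,-1.])
def hf(x,y,z): t=M.T@(ray(C,(x,y),z)-[0,0,tz]); return np.round([-t[1]*1e3,-t[0]*1e3],1)
im=cv2.imread("pics/w12.png");g=cv2.cvtColor(im,cv2.COLOR_BGR2GRAY).astype(int)
for u in(170,200,230,380,410):
    d=np.where(g[130:226,u]<60)[0]+130; print(u,d.min(),d.max(),hf(u,d.mean(),.02))
hsv=cv2.cvtColor(im,cv2.COLOR_BGR2HSV).astype(int)
m=((abs(hsv[...,0]-20)<8)&(hsv[...,1]>90)).astype(np.uint8);m[310:]=0;m[:140]=0;m[:,400:]=0
k,l,st,_=cv2.connectedComponentsWithStats(m);i=1+st[1:,4].argmax();cn=cv2.findContours((l==i).astype(np.uint8),0,2)[0][0]
print(st[i].tolist(),cv2.approxPolyDP(cn,2,True)[:,0].tolist())
E
```

```text
clk 16.58 [ 0.5542 -0.0294  0.2527  1.4903 -0.3165 -0.8674 -0.1023 -0.242   0.0324]
170 186 198 [ 89.  -46.9]
200 186 198 [ 70.5 -46.8]
230 186 197 [ 52.2 -47. ]
380 186 197 [-38.3 -46.9]
410 186 186 [-56.2 -50.3]
[240, 215, 25, 90, 1528] [[250, 215], [240, 227], [241, 247], [250, 251], [249, 263], [242, 264], [245, 304], [264, 304], [259, 235], [262, 231], [259, 228], [262, 225], [259, 228], [254, 226], [261, 223], [261, 215]]
```

The slot now runs parallel to the head (slope 0) and the centring error is about 0.4 mm. Pushing on.

Emit:
{"op": "step_arm", "data": {"commands": [[0, -0.3, 0, 0], [0, -0.6, 0, 0], [0, -0.9, 0, 0], [0, -1.2, 0, 0], [0, -1.5, 0, 0], [0, -1.5, 0, 0], [0, -1.5, 0, 0]]}}

```text
clock: 17.17
tcp_pos: [0.5662, -0.0323, 0.2528]
orientation: [-0.635, 0.772, 0.002, -0.003]
wrist_force: [-7.6, 2.9, 10.5]
finger_gap: 0.161
```

```bash
python3 - <<'E'
from h import *
avg(8,'scene','s13'); go(.57,-.03,.2527,-.196+np.pi)
E
```

```text
clk 17.57 [ 0.5662 -0.0323  0.2528 -8.3932  2.328   9.4734  0.8565  2.6001  0.0721]
row [-0.31 -0.33  0.01] 0.13 clk 17.57 tcp [ 0.5662 -0.0324  0.2529] j [ 0.23  0.44 -0.33 -0.   -0.81 -0.42] F [-7.68  3.28  9.79] T [0.92 2.54 0.08] gap 0.156 tilt [-0.0071 -0.0007]
```

Emit:
{"op": "step_arm", "data": {"commands": [[0, 0, -0.05, 0], [0, 0, -0.1, 0], [0, 0, -0.1, 0], [0, 0, -0.1, 0]]}}

```text
clock: 17.9
tcp_pos: [0.5662, -0.0324, 0.2529]
orientation: [-0.635, 0.772, 0.002, -0.003]
wrist_force: [-6.1, 2.2, 3.8]
finger_gap: 0.156
```

```bash
python3 - <<'E'
from h import *
avg(8,'scene','s13'); go(.57,-.03,.2527,-.196+np.pi)
E
```

```text
clk 18.3 [ 0.5662 -0.0324  0.2529 -6.1053  2.0592  4.4544  0.6885  1.9971  0.0814]
row [-0.31 -0.32  0.01] 0.11 clk 18.3 tcp [ 0.5662 -0.0324  0.2529] j [ 0.23  0.44 -0.33 -0.   -0.81 -0.42] F [-7.41  1.8   5.  ] T [0.69 2.01 0.08] gap 0.157 tilt [-0.0074 -0.0005]
```

Emit:
{"op": "step_arm", "data": {"commands": [[0, 0, -0.1, 0], [0, -0.3, -0.12, 0], [0, -0.6, -0.15, 0], [0, -0.9, -0.18, 0], [0, -1.1, -0.2, 0], [0, -1.1, -0.2, 0], [0, -1.1, -0.2, 0]]}}

```text
clock: 18.88
tcp_pos: [0.5772, -0.0346, 0.2532]
orientation: [-0.635, 0.773, 0.003, -0.004]
wrist_force: [-6.8, 2.5, -4.2]
finger_gap: 0.156
```

```bash
python3 - <<'E'
from h import *
avg(8,'scene','s14'); go(.57,-.03,.2527,-.196+np.pi)
E
```

```text
clk 19.28 [ 0.5771 -0.0345  0.2532 -6.5939  2.1397 -4.5606  0.7746  2.2228  0.1297]
row [-0.31  0.78  0.05] 0.07 clk 19.28 tcp [ 0.5771 -0.0345  0.2532] j [ 0.22  0.46 -0.3  -0.   -0.82 -0.41] F [-6.08  3.03 -4.37] T [0.79 2.17 0.17] gap 0.16 tilt [-0.0091 -0.0002]
```

Emit:
{"op": "step_arm", "data": {"commands": [[0, -0.2, 0, 0], [-0.03, -0.4, 0, 0], [-0.05, -0.6, 0, 0], [-0.05, -0.7, 0.05, 0], [-0.05, -0.7, 0.05, 0], [-0.05, -0.7, 0.05, 0]]}}

```text
clock: 19.78
tcp_pos: [0.5836, -0.0356, 0.2532]
orientation: [-0.635, 0.772, 0.003, -0.004]
wrist_force: [-8.6, 1.9, -0.5]
finger_gap: 0.157
```

```bash
python3 - <<'E'
from h import *
a=avg(8,'scene','s15'); go(.57,-.03,.2527,-.196+np.pi)
b=snap("side","d15");w=snap("wrist","w15")
f=lambda i,x,y,ww,h,s:cv2.resize(i[y:y+h,x:x+ww],(int(ww*s),int(h*s)),interpolation=cv2.INTER_CUBIC)
t=np.hstack([f(a,265,225,80,80,5),f(b,315,190,80,80,5)])
bt=cv2.resize(w[140:320,80:480],(800,360))[:200] if 0 else np.hstack([cv2.resize(w[150:320,80:480],(470,200)),np.zeros((200,330,3),np.uint8)])
cv2.imwrite("pics/c15.png",np.vstack([t,bt])[...,::-1])
E
```

```text
clk 20.18 [ 0.5836 -0.0356  0.2532 -9.11    1.9202 -0.2448  0.6785  2.9655  0.123 ]
row [-0.28  1.44  0.06] 0.08 clk 20.18 tcp [ 0.5835 -0.0356  0.2532] j [ 0.22  0.47 -0.28 -0.   -0.83 -0.41] F [-9.17  1.59 -0.3 ] T [0.67 3.02 0.13] gap 0.157 tilt [-0.0109 -0.0008]
```

View pics/c15.png

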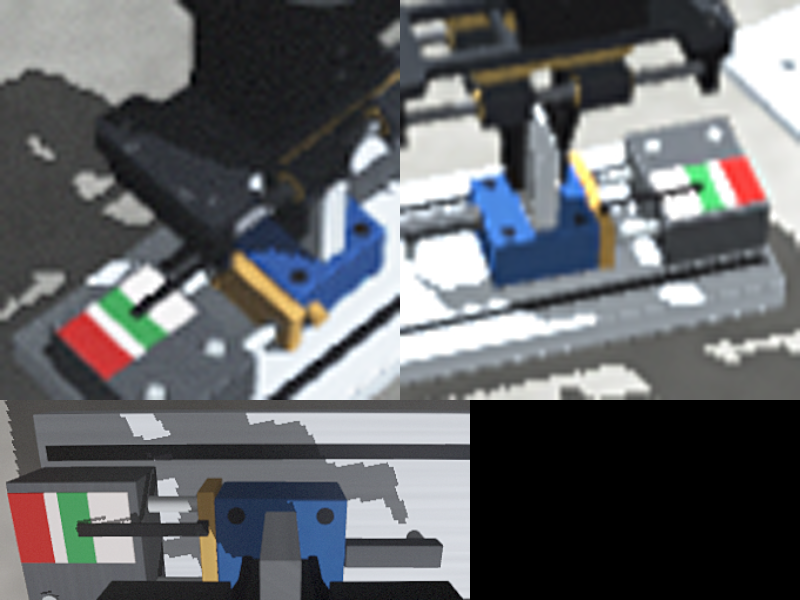

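The last picture shows the pointer tip inside the green band in all three views: about (77,527) in the wrist crop with green at 57–92, and (135,312) in the scene crop. The head is flat on the plate, square and centred on the stop, with 9.3 N of push (about 23 mm) and 2.9 N net downward. It is steady, so I'm handing in.

Emit:
{"op": "step_arm", "data": {"commands": [[0, 0, 0, 0], [0, 0, 0, 0], [0, 0, 0, 0], [0, 0, 0, 0]]}}

```text
clock: 20.62
tcp_pos: [0.5836, -0.0356, 0.2532]
orientation: [-0.635, 0.772, 0.003, -0.004]
wrist_force: [-9.5, 2.2, -1.2]
finger_gap: 0.155
```

```bash
python3 -c "
from h import *
avg(4,'wrist','w16'); print(bot.sign_off())"
```

```text
clk 20.82 [ 0.5835 -0.0356  0.2532 -9.4816  1.4683 -0.1148  0.6765  2.9749  0.1318]
the job is handed in; nothing more can be done
None
```

The job is done and handed in at about 21 s on the clock. I zeroed the larger blue head on the blue setter, then on the yellow one. I then stood it on the base plate and pushed it against the stop, where it is still gripped and pushed.

**Setters:** The blue cap took about 2.6 N, roughly 5 mm of travel, and the yellow about 2.2 N, roughly 4–5 mm. Both figures come from force and height readings. I did not view a picture of either cap pressed down.

**Stop:** The last picture shows the pointer tip inside the green band, near the middle, in the wrist and scene views. In the side view it sits at the near edge of the green, which I put down to viewing angle. The final push is 9.6 N, about 24 mm, and the readings held steady with about 3 N holding the head down.

**Alignment:** Before contact the head was parallel to the base plate's slots and within about 0.5 mm of centre.

**Checks that disagreed:**
- The scene-only fit of the base plate was 4–5 mm off sideways from the wrist camera. I used the wrist camera's direct head-to-stop measurement.
- Early in the push the downward force rose to about 12 N net, so I raised the arm slightly to relieve it.
- The tool leans about 0.6° under the push. I left this as it is, because the moves cannot command tilt.

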